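# Locate a graphite mould plate against two dowels and an end stop

### The job

Take the graphite mould plate by its steel knob from the wooden stand and lay it flat on the aluminium locating bed, clear of the dowels and the red end stop. Push its long edge squarely against both brass dowels and then, keeping it pressed on them, slide it along until it also presses on the nose of the end stop, so that it bears on all three for a moment, then let go and leave it there touching all three. Graphite chips, so set it down softly and press only lightly (a few newtons, never 15) and leave the other things on the bench alone.

Things in the scene. Friction and masses are not known exactly. Their poses are not given: they have to be found in the camera images.
- plate_knob (a point): Steel knob of the loose dark-grey graphite plate (0.35 to 0.7 kg; 100 mm in its x, 140 mm in its y, 14 mm thick): an upright round post at the plate's centre, 30 mm diameter, 45 mm tall, foot flange 48 mm wide and 4 mm high. This point is on the knob's axis, 39 mm above the plate's underside. Axes are the plate's: z up, y along its long side. It lies on the stand at the start.
- stand: Fixed low wooden stand, 120 (x) by 160 (y) by 24 mm high, on which the plate lies at the start. Origin at the centre of its underside, on the bench.
- fixture: Fixed aluminium locating bed, a slab 200 mm (its x) by 260 mm (its y), 16 mm high. Origin at the centre of its underside, on the bench; z up. Dowels stand along its +x side, the end stop at its -y end; the plate's long side goes along its y. Located, the knob is at x = +15 mm, y between -20 and -4 mm (set by the stop). Dry graphite slides easily: dragging the plate on the bed takes 0.5 to 2 N.
- dowel_left: Brass dowel fixed in the bed at x = +72 mm, y = +28 mm of the bed's frame: 14 mm diameter, standing 22 mm above the bed's top. Origin on its axis at the bed's top face. The plate's +x long edge bears on its -x side (x = +65 mm in the bed's frame).
- dowel_right: The other brass dowel, the same, at x = +72 mm, y = -52 mm of the bed's frame.
- stop: Red stop block fixed on the bed, 34 (x) by 26 (y) by 22 mm high. Its 10 mm steel screw nose (its tip: nose_tip) points to the bed's +y, 7.5 mm above the bed, and stands 10 to 26 mm out: a locked setting, unmeasured, different each run, to be felt. Origin at the bed's top, under its +y face (bed x +15, y -100 mm), axes as the bed's. The plate's -y edge meets the nose: located knob 80 to 96 mm in +y.
- bottle: Bystander: clear plastic bottle with a yellow cap, 64 mm diameter, 190 mm tall, upright. Origin at the centre of its base.
- tumbler: Bystander: red tumbler, 76 mm diameter, 85 mm tall, upright. Origin at the centre of its base.
- jacks: Bystander: steel glassblower's jacks (a pair of joined blades), 210 by 62 mm, about 11 mm high, lying flat along its x. Origin at its middle.
- file: Bystander: file with a wooden handle, 220 mm long along its x, 17 mm high, lying flat. Origin where the handle meets the blade.
There are look-alikes about, which are no part of the job. Leave any green or pink look-alike of the part that bears plate_knob alone.

How it is judged:
By the outcome, as a careful person would: the job done as asked, in the order asked, and still so for the second after the job is handed in, with the robot touching nothing.
It also fails if it takes over 64 s, if anything falls off the work surface, if the arm or the gripper's body presses on something with over 40 N, if the wrist force passes 120 N, or if a joint passes its speed limit or range.

### The arm

A 6-joint arm with a two-finger parallel gripper is mounted at the origin on the work surface. World frame = base frame: x ahead of the robot, y to its left, z up, the work surface at z = 0. Lengths are in m, angles in rad, forces in N, time in s.
With the tool pointing down it reaches from about 0.375 to 0.975 m from the base axis. Payload 3.8 kg.
Tool frame: the origin (TCP) lies midway between the tips of the shut fingers; the grasp point (between the pads) lies 19 mm behind it; z points along the fingers, y is the line along which they close (so a half turn about z gives the same grasp; the last joint's range is limited). The gripper opens to 85 mm and grips with 20 to 120 N. Pads are 22 mm wide; open, the fingers measure 114 mm over their backs; the gripper's body (76 mm by 85 mm) begins 54 mm behind the grasp point. The pads swing forward as they close: fully open they stand 13 mm farther back than shut.
Start: joints at [-1.156, 0.264, 1.604, -0, 1.274, -0.037], TCP at [0.295, -0.607, 0.231] pointing down, gripper open.
Joint ranges: [-2.63, 2.63], [-0.94, 2.18], [0.31, 2.57], [-1.31, 4.45], [0, 2.66], [-2.55, 2.55]. Speed limits (rad/s): [2.57, 2.57, 3.14, 3.14, 3.14, 3.14].

### API

Orientations are given as a rotation vector (axis times angle).
In Python, from workcell import read_state, vision, ticket gives the robot as it stands. The module is installed in compiled form; this text tells all that it offers.
- The arm moves only by the tool jog_arm, never from a script. Its arguments are lists of equal length, an entry for each row: "turn": the turn, a rotation vector about the tool's x, y, z in rad, a list of three; "delta_pos": the shift along the tool's x, y, z in m, a list of three; "gripper": the finger opening in m, from 0 to 0.0854. In form: {"turn": [[rx, ry, rz], ...], "delta_pos": [[dx, dy, dz], ...], "gripper": [gripper, ...]}. A call has 1 to 20 rows; each row shifts and turns the commanded pose from where the row before left it, along the tool's axes as they then stand; what a row does not reach is not made up. A row lasts 1/12 s, in which the tool goes at most 41.7 mm and 7.16 degrees, less where a joint would pass 70% of its speed; a pose out of reach is approached as far as the arm can. A call with a gripper value outside its range is refused whole. The fingers move at their own pace and stop on an object; "grip_force" is the grip in N (left out, the last holds). Time passes only in rows, so rows that do not move let the fingers close. It gives the time, the measured TCP pose, the force, the opening and the grip force at its end, in the units of the state.
- read_state(): the state, without advancing time (a new reading comes with each control period).
- vision.read_camera(name): name is "scene" or "side" or "wrist"; returns the picture (480x640x3 uint8, red, green, blue); there is no depth.
- vision.calibration(name): a dict with "vfov" (degrees; the focal length in pixels is half the picture's height over the tangent of half this angle, whatever the lens; pixels are square), "cx", "cy" (the principal point, pixels), "R" (3x3) and "t" (3): a world point X has camera coordinates R X + t; the wrist camera has in their place "mount" (4x4, takes a point from camera to tool coordinates, whose origin is the TCP and whose axes are the flange's). Camera axes: x right, y down, z forward; pixel columns grow to the right and rows downward; lengths in m; the calibration is good to about 2 mm. A picture is of the moment at which its call begins: read the wrist's pose just before it. calibration takes no time and is no camera call.
- ticket.finish_job(): hands the job in; it is judged then, once.
The state is a dict: "time": time; "q": joint angles; "joint_vel": joint speeds; "joint_torque": joint torques, N m; "tool_pos": TCP position; "tcp_rot": TCP orientation; "wrist_force": force on the tool from outside, world axes, zero at the start; "torque": the same for the moment, N m; "width": opening from 0.0 (shut) to 1.0 (fully open); "grip_force": force on a finger pad.
Only numpy, scipy, OpenCV 4.12 (cv2) and the standard library are available. Lean on these libraries where they do the work, as an engineer would, in place of code of your own. Each camera call takes 0.05 s, during which the arm holds its last target. There are 200 camera calls.

## Working session

There is one attempt and no reset: what is moved stays moved. The work goes in short steps, Python scripts to look and compute and a tool call to move; the robot and the scene stay as the last step left them, time stands still between calls to the robot, and variables do not carry over. Pictures are saved under pics/ and viewed, at most 10 in all, crops included, and the job is handed in when it is done.

Besides the shell and the picture viewer there is one more tool, called after "Call:" as name(argument=value, ...) on one line, values as JSON. jog_arm: Moves the arm, as the interface text tells. Its arguments: {"type":"object","properties":{"turn":{"type":"array","items":{"type":"array","items":{"type":"number"}}},"delta_pos":{"type":"array","items":{"type":"array","items":{"type":"number"}}},"gripper":{"type":"array","items":{"type":"number"}},"grip_force":{"type":"number"}},"required":["turn","delta_pos","gripper"]}

```bash
mkdir -p pics; cat > h.py <<'E'
import numpy as np,cv2
from scipy.spatial.transform import Rotation as Ro
from workcell import read_state,vision,ticket
def cam(name,st=None):
    c=vision.calibration(name);f=240/np.tan(np.radians(c['vfov']/2))
    if 'R' in c: R=np.array(c['R']);t=np.array(c['t']);C=-R.T@t;A=R.T
    else:
        M=np.array(c['mount']);T=Ro.from_rotvec(st['tcp_rot']).as_matrix()
        A=T@M[:3,:3];C=T@M[:3,3]+np.array(st['tool_pos'])
    return f,c['cx'],c['cy'],A,C
def ray(cm,u,v,z):
    f,cx,cy,A,C=cm;d=A@np.array([(u-cx)/f,(v-cy)/f,1.]);return C+d*(z-C[2])/d[2]
def proj(cm,X):
    f,cx,cy,A,C=cm;p=A.T@(np.array(X)-C);return cx+f*p[0]/p[2],cy+f*p[1]/p[2]
def shot(name,fn):
    st=read_state();im=vision.read_camera(name);cv2.imwrite('pics/'+fn,im[:,:,::-1]);np.save('pics/'+fn+'.npy',im);return im,cam(name,st)
E
python3 - <<'E'
from h import *
for n in('scene','side'):
    im,c=shot(n,n+'0.png');print(n,c, vision.calibration(n).keys())
print(read_state(),vision.calibration('wrist'))
E
```

```text
scene (np.float64(471.4931188907212), 314.19676103943004, 240.59675270792852, array([[-7.60395564e-01,  4.60119599e-01, -4.58354166e-01],
       [ 6.49460189e-01,  5.38956108e-01, -5.36402625e-01],
       [ 2.23416933e-04, -7.05560960e-01, -7.08649195e-01]]), array([1.10739324, 0.68754439, 0.91996051])) dict_keys(['vfov', 'cx', 'cy', 'R', 't'])
side (np.float64(493.3392290528346), 323.68410692123587, 235.8041559032415, array([[-0.72401232, -0.33772012,  0.60145763],
       [-0.68964939,  0.37182461, -0.62139374],
       [-0.01377958, -0.86469161, -0.50211408]]), array([-0.30483852,  0.91766891,  0.80160213])) dict_keys(['vfov', 'cx', 'cy', 'R', 't'])
{'time': 0.1, 'q': array([-1.15586225e+00,  2.64688211e-01,  1.60526398e+00, -5.83150318e-06,
        1.27372058e+00, -3.68811596e-02]), 'joint_vel': array([-0.00083049, -0.00115691, -0.0033531 , -0.00132585, -0.0010885 ,
        0.00091772]), 'joint_torque': array([ 9.67207711e-05, -5.16707432e+01, -3.68590772e+01, -1.27748676e-04,
        6.36379104e-03,  8.79188093e-06]), 'tool_pos': array([ 0.29443828, -0.60664122,  0.2300652 ]), 'tcp_rot': array([-3.05977779e+00, -7.03233736e-01,  6.22155965e-04]), 'wrist_force': array([ 0.50098694, -0.07978675,  0.35274241]), 'torque': array([-0.03349895, -0.00596294,  0.01412337]), 'grip_force': 0.0, 'width': 1.0015393481609867} {'vfov': 65.45478252807783, 'cx': 317.5586420307662, 'cy': 242.61539932763768, 'mount': array([[ 1.02405146e-03, -9.44672657e-01, -3.28012991e-01,
         8.46784863e-02],
       [ 9.99999319e-01,  7.83628347e-04,  8.65144044e-04,
         4.00757897e-04],
       [-5.60237644e-04, -3.28013653e-01,  9.44672816e-01,
        -1.43047259e-01],
       [ 0.00000000e+00,  0.00000000e+00,  0.00000000e+00,
         1.00000000e+00]])}
```

View pics/scene0.png

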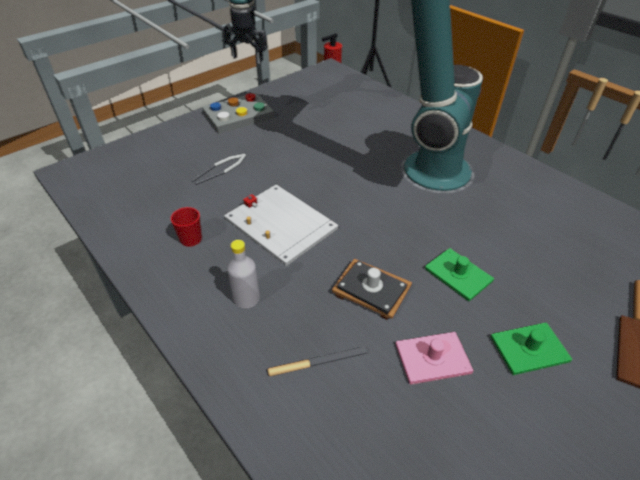

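View pics/side0.png

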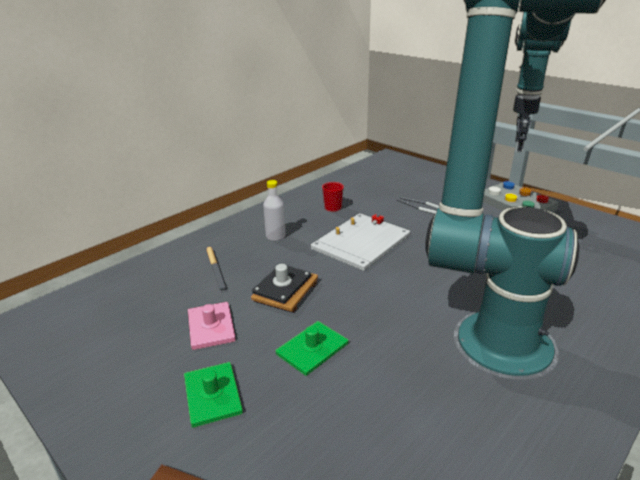

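The scene shows the graphite plate on the wooden stand with its knob at (374,275). The bed is at (281,222), with the red stop at (250,201) and dowels at (249,220) and (267,234). Things that could be taken for the plate: green (460,266), green (535,340), pink (437,350). I choose the dark-grey one with the steel knob at (374,275). The side view agrees: knob (282,272), bed (362,240).

```bash
python3 - <<'E'
from h import *
for n,kw in(('scene',(374,271)),('side',(281,267))):
    im=np.load(f'pics/{n}0.png.npy');c=cam(n)
    print(n,'knob top',ray(c,*kw,.083))
    m=(im.min(2)>150)
    k,lab,s,cen=cv2.connectedComponentsWithStats(m.astype(np.uint8))
    for i in range(1,k):
        if s[i,4]>2500 or (60<s[i,4]<400): print(i,s[i],cen[i])
    seed=(281,215) if n=='scene' else (362,240)
    l=lab[seed[1],seed[0]]
    cs,_=cv2.findContours((lab==l).astype(np.uint8),0,2)
    q=cv2.approxPolyDP(cv2.convexHull(max(cs,key=cv2.contourArea)),8,True)[:,0]
    for p in q: print(p,ray(c,*map(float,p),.016))
c=cam('scene')
for p in((249,219),(267,233)):print('dowel',ray(c,*p,.03))
for p in((361,262),(410,287),(386,313),(334,289)):print('plate?',ray(c,*p,.036))
im=cv2.imread('pics/scene0.png')[180:320,210:420]
cv2.imwrite('pics/crop.png',cv2.resize(im,None,fx=3.7,fy=3.7,interpolation=2))
E
```

```text
scene knob top [0.52457396 0.22221252 0.083     ]
1 [115   0  72  45 155] [153.38064516  24.12258065]
6 [268  32  13  17 163] [273.74233129  39.74233129]
9 [236  44  18  16 191] [244.2513089   50.58115183]
13 [272  61  28  12 165] [285.63030303  66.35757576]
17 [455  73  27  13  67] [471.98507463  81.79104478]
18 [141  74  28  17 239] [155.10041841  82.47698745]
25 [111  87  29  15 147] [126.34013605  93.94557823]
26 [188  93  36  15 186] [206.25806452 100.08064516]
27 [439  94  17  11  65] [447.92307692 100.33846154]
32 [217 111  13   9  80] [223.1125 114.4375]
41 [133 122  16   9  70] [140.34285714 126.05714286]
44 [105 129  23  14 136] [115.53676471 134.96323529]
47 [215 154  30  18 133] [231.45864662 160.84962406]
50 [ 225  185  113   78 4311] [282.39689167 222.56854558]
57 [  0 207  10  16  69] [  3.15942029 214.8115942 ]
74 [231 258  24  20 334] [243.11676647 268.01197605]
80 [368 268  12  10  94] [373.78723404 272.53191489]
87 [363 280  20  12  98] [373.81632653 287.03061224]
100 [    3   320   163   160 10834] [ 90.5320288  397.97673989]
117 [ 10 361  15  10  68] [ 18.0441176
[... 1428 characters left out ...]
 279  62  22 240] [518.15  294.075]
1780 [ 10 291  19  12  93] [ 19.34408602 296.29032258]
1784 [   0  381   58   99 2672] [ 22.12312874 442.53592814]
1785 [631 434   9  24 115] [636.06086957 447.25217391]
1789 [629 459  11  21 128] [635.2734375 468.859375 ]
[409 231] [ 0.45457389 -0.26099477  0.016     ]
[363 268] [0.42752716 0.00229562 0.016     ]
[311 246] [0.62206464 0.01664102 0.016     ]
[358 214] [ 0.65173498 -0.24132412  0.016     ]
dowel [ 0.61490763 -0.1689068   0.03      ]
dowel [ 0.61008535 -0.09111642  0.03      ]
plate? [0.49519738 0.15349908 0.036     ]
plate? [0.46255173 0.28831279 0.036     ]
plate? [0.56260456 0.30371903 0.036     ]
plate? [0.60597491 0.17397173 0.036     ]
```

View pics/crop.png

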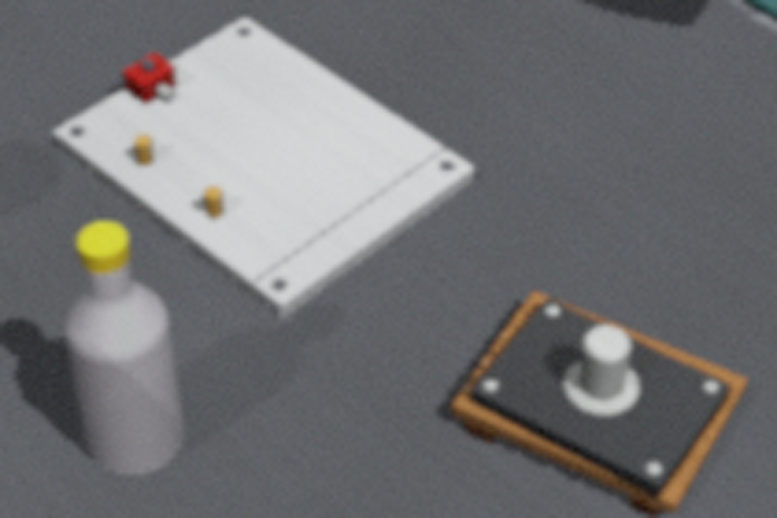

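The crop shows the dark plate on the wooden stand, with the steel knob at (607,375) in the crop. Both dowels, the red stop and its nose are clear. The choice holds, so I'll move above the knob.

```bash
cat >> h.py <<'E'
def plan(x,y,z,yaw):
    st=read_state();R=Ro.from_rotvec(st['tcp_rot']).as_matrix()
    cur=np.arctan2(R[1,0],R[0,0]);d=R.T@(np.array([x,y,z])-st['tool_pos'])
    w=(Ro.from_matrix(R).inv()*Ro.from_euler('zx',[yaw,np.pi])).as_rotvec()
    print('yaw',cur.round(4),'tool delta',d.round(4),'turn',w.round(4),'F',st['wrist_force'].round(2),'M',st['torque'].round(3),'w',st['width'].round(3),'t',st['time'])
E
python3 - <<'E'
from h import *
plan(.525,.222,.20,.28)
c=cam('scene');print('bottle',ray(c,245,300,0),'tumbler',ray(c,188,238,0))
E
```

```text
Traceback (most recent call last):
  File "h.py", line 21, in plan
    print('yaw',cur.round(4),'tool delta',d.round(4),'turn',w.round(4),'F',st['wrist_force'].round(2),'M',st['torque'].round(3),'w',st['width'].round(3),'t',st['time'])
                                                                                                                                    ^^^^^^^^^^^^^^^^^
AttributeError: 'float' object has no attribute 'round'
```

```bash
sed -i "s/st\['width'\].round(3)/round(st['width'],3)/" h.py
python3 - <<'E'
from h import *
plan(.525,.222,.20,.28)
c=cam('scene');print('bottle',ray(c,245,300,0),'tumbler',ray(c,188,238,0))
E
```

```text
yaw 0.4518 tool delta [ 0.5692 -0.6448  0.0314] turn [-2.000e-03  7.000e-04  7.318e-01] F [ 0.5  -0.08  0.35] M [-0.033 -0.006  0.014] w 1.002 t 0.1
bottle [0.77429229 0.03721381 0.        ] tumbler [ 0.77147016 -0.2433515   0.        ]
```

Call:
jog_arm(turn=[[0,0,0],[0,0,0],[0,0,0],[0,0,0],[0,0,0],[0,0,0],[0,0,0],[0,0,0],[0,0,0],[0,0,0],[0,0,0],[0,0,0],[0,0,0],[0,0,0],[0,0,0],[0,0,0],[0,0,0],[0,0,0],[0,0,0],[0,0,0]], delta_pos=[[0.012,-0.014,0],[0.024,-0.027,0],[0.0265,-0.03,0],[0.0265,-0.03,0],[0.0265,-0.03,0],[0.0265,-0.03,0],[0.0265,-0.03,0],[0.0265,-0.03,0],[0.0265,-0.03,0],[0.0265,-0.03,0],[0.0265,-0.03,0],[0.0265,-0.03,0],[0.0265,-0.03,0],[0.0265,-0.03,0],[0.0265,-0.03,0],[0.0265,-0.03,0],[0.0265,-0.03,0],[0.0265,-0.03,0],[0.0265,-0.03,0],[0.0265,-0.03,0]], gripper=[0.0854,0.0854,0.0854,0.0854,0.0854,0.0854,0.0854,0.0854,0.0854,0.0854,0.0854,0.0854,0.0854,0.0854,0.0854,0.0854,0.0854,0.0854,0.0854,0.0854], grip_force=30)

```text
time: 1.77
tool_pos: [0.5023, 0.1415, 0.2309]
tcp_rot: [3.061, 0.704, -0.001]
wrist_force: [0.1, -0.1, -0.9]
width: 1.002
grip_force: 0.0
```

```bash
sed -i "s/'zx'/'ZX'/" h.py
python3 - <<'E'
from h import *
plan(.525,.222,.20,.28)
E
```

```text
yaw 0.4523 tool delta [ 0.0557 -0.0625  0.0309] turn [1.000e-04 5.000e-04 1.723e-01] F [ 0.08 -0.08 -0.89] M [-0.091 -0.005  0.007] w 1.002 t 1.7667
```

Call:
jog_arm(turn=[[0,0,0],[0,0,0],[0,0,0],[0,0,0.06],[0,0,0.06],[0,0,0.052],[0,0,0]], delta_pos=[[0.025,-0.028,0.01],[0.02,-0.022,0.01],[0.011,-0.0125,0.011],[0,0,0],[0,0,0],[0,0,0],[0,0,0]], gripper=[0.0854,0.0854,0.0854,0.0854,0.0854,0.0854,0.0854])

```text
time: 2.35
tool_pos: [0.5251, 0.2202, 0.1994]
tcp_rot: [3.111, 0.437, -0.002]
wrist_force: [-0.6, -0.1, -0.3]
width: 0.998
grip_force: 0.0
```

```bash
python3 - <<'E'
from h import *
plan(.525,.222,.20,.28)
im,c=shot('wrist','w1.png')
print(proj(c,(.525,.222,.083)))
E
```

```text
yaw 0.2791 tool delta [ 0.0004 -0.0017 -0.0006] turn [ 0.0001  0.0016 -0.0009] F [-0.58 -0.11 -0.3 ] M [ 0.009 -0.011  0.017] w 0.998 t 2.35
(np.float64(314.31805317740987), np.float64(235.02353799993458))
```

View pics/w1.png

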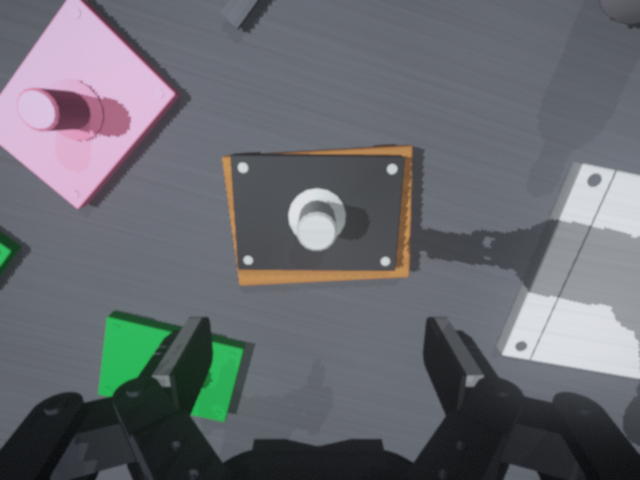

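The wrist view shows the knob top at about (318,230) and plate screws at (243,168), (392,169), (386,261) and (248,260). The fingers are clear.

```bash
python3 - <<'E'
from h import *
c=cam('wrist',read_state())
P=[ray(c,*p,.038)[:2] for p in((243,168),(392,169),(386,261),(248,260))]
print(np.round(P,4),np.mean(P,0), [np.arctan2(-(a-b)[0],(a-b)[1]) for a,b in((P[0],P[1]),(P[3],P[2]))],np.linalg.norm(P[0]-P[1]))
k=ray(c,318,231,.083);print(k)
im=np.load('pics/w1.png.npy')
m=(im.min(2)>185).astype(np.uint8);n,l,s,cen=cv2.connectedComponentsWithStats(m)
for i in range(1,n):
    if s[i,4]>200:print(s[i],cen[i])
E
```

```text
[[0.5496 0.2891]
 [0.5823 0.1733]
 [0.5054 0.151 ]
 [0.4726 0.2677]] [0.52747235 0.22027051] [np.float64(0.27540642138441296), np.float64(0.274042513006311)] 0.12038740681873517
[0.52881467 0.22012034 0.083     ]
[    0     0   172   169 11365] [79.78644963 82.49890013]
[ 18  91  36  37 996] [ 35.48293173 109.14859438]
[ 560  165   54   60 1711] [585.57568673 195.72764465]
[ 593  172   47   66 2119] [621.18357716 205.41717791]
[ 289  189   51   60 1733] [312.09924986 219.96133872]
[ 503  293  137   85 7540] [574.39137931 336.19575597]
```

Call:
jog_arm(turn=[[0,0,0.004],[0,0,0],[0,0,0],[0,0,0],[0,0,0],[0,0,0],[0,0,0],[0,0,0],[0,0,0],[0,0,0],[0,0,0],[0,0,0],[0,0,0],[0,0,0]], delta_pos=[[0.0029,0.0008,0.01],[0,0,0.03],[0,0,0.035],[0,0,0.032],[0,0,0.025],[0,0,0.015],[0,0,0.005],[0,0,0],[0,0,0],[0,0,0],[0,0,0],[0,0,0],[0,0,0],[0,0,0]], gripper=[0.0854,0.0854,0.0854,0.0854,0.0854,0.0854,0.0854,0.0854,0.045,0.02,0.02,0.02,0.02,0.02], grip_force=30)

```text
time: 3.57
tool_pos: [0.5298, 0.2206, 0.0498]
tcp_rot: [-3.111, -0.432, -0.004]
wrist_force: [0.6, -0.1, 5.1]
width: 0.343
grip_force: 29.8
```

```bash
python3 - <<'E'
from h import *
plan(.528,.2202,.047,.275)
E
```

```text
yaw 0.2759 tool delta [-0.0018 -0.0001  0.0028] turn [-0.0004 -0.0026  0.0009] F [ 0.61 -0.12  5.07] M [0.064 0.182 0.026] w 0.343 t 3.5667
```

Call:
jog_arm(turn=[[0,0,0],[0,0,0],[0,0,0],[0,0,0],[0,0,0],[0,0,0],[0,0,0],[0,0,0]], delta_pos=[[0,0,-0.003],[0,0,-0.006],[0,0,-0.012],[0,0,-0.02],[0,0,-0.025],[0,0,-0.017],[0,0,-0.007],[0,0,0]], gripper=[0.02,0.02,0.02,0.02,0.02,0.02,0.02,0.02])

```text
time: 4.23
tool_pos: [0.5301, 0.2206, 0.1409]
tcp_rot: [-3.111, -0.432, -0.007]
wrist_force: [0.2, 0.2, -4.7]
width: 0.344
grip_force: 30.5
```

Call:
jog_arm(turn=[[0,0,0],[0,0,0],[0,0,0],[0,0,0],[0,0,0],[0,0,0],[0,0,0],[0,0,0],[0,0,0],[0,0,0],[0,0,0],[0,0,0],[0,0,0],[0,0,0],[0,0,0.057],[0,0,0.057],[0,0,0.057],[0,0,0],[0,0,0]], delta_pos=[[-0.002,0.008,0],[-0.004,0.016,0],[-0.006,0.025,0],[-0.007,0.028,0],[-0.007,0.028,0],[-0.007,0.028,0],[-0.007,0.028,0],[-0.007,0.028,0],[-0.007,0.028,0],[-0.007,0.028,0],[-0.007,0.028,0],[-0.006,0.023,0],[-0.005,0.015,0],[-0.003,0.008,0],[0,0,0],[0,0,0],[0,0,0],[0,0,0],[0,0,0]], gripper=[0.02,0.02,0.02,0.02,0.02,0.02,0.02,0.02,0.02,0.02,0.02,0.02,0.02,0.02,0.02,0.02,0.02,0.02,0.02])

```text
time: 5.82
tool_pos: [0.5355, -0.1087, 0.137]
tcp_rot: [-3.136, -0.167, 0.004]
wrist_force: [0.3, -0.3, -5.5]
width: 0.34
grip_force: 30.7
```

```bash
python3 - <<'E'
from h import *
plan(.5397,-.1088,.137,.105)
im,c=shot('wrist','w2.png')
E
```

```text
yaw 0.1066 tool delta [ 0.0042  0.0005 -0.0001] turn [-0.001   0.0024  0.0016] F [ 0.26 -0.25 -5.51] M [ 0.024 -0.026  0.076] w 0.34 t 5.8167
```

View pics/w2.png

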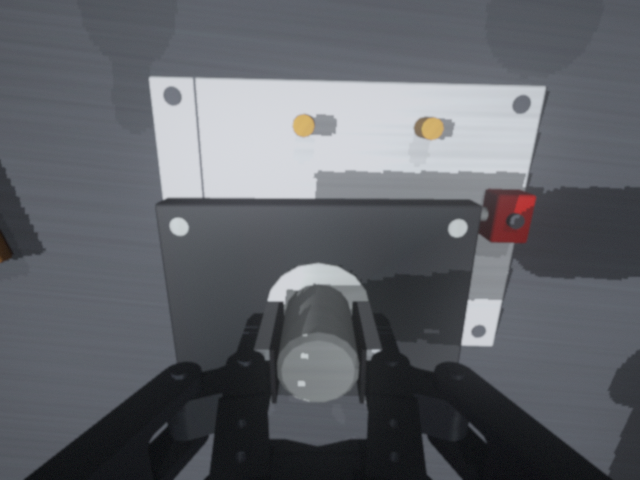

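The wrist view shows the plate held level over the bed. Dowel tops are at (303,125) and (431,128), the bed's +x edge runs from (150,77) to (546,87), the stop is at (510,216), and the plate screws are at (179,227) and (457,228).

```bash
python3 - <<'E'
from h import *
st=read_state();c=cam('wrist',st)
def rz(a):return np.array([[np.cos(a),-np.sin(a)],[np.sin(a),np.cos(a)]])
L,Rr=ray(c,303,125,.038)[:2],ray(c,431,128,.038)[:2]
a,b=ray(c,150,77,.016)[:2],ray(c,546,87,.016)[:2]
f=lambda d:np.arctan2(-d[0],d[1])
print('dowel',L,Rr,f(L-Rr),np.linalg.norm(L-Rr),'edge',a,b,f(a-b),np.linalg.norm(a-b))
yaw=(f(L-Rr)+2*f(a-b))/3
o=(L+Rr)/2-rz(yaw)@[.072,-.012];o2=(a+b)/2-rz(yaw)@[.1,0]
print('yaw',yaw,'o',o,o2)
zt=st['tool_pos'][2]-.0498+.038
p,q=ray(c,179,227,zt)[:2],ray(c,457,228,zt)[:2];print('plate yaw',f(p-q),np.linalg.norm(p-q),'mid',(p+q)/2)
o=(o+o2)/2
print('tcp in bed',rz(yaw).T@(st['tool_pos'][:2]-o))
t=o+rz(yaw)@[0,.012];print(t);plan(*t,.137,yaw)
E
```

```text
dowel [ 0.61197752 -0.09195985] [ 0.61874566 -0.17105282] 0.08536394248755579 0.07938202353043923 edge [0.63012348 0.01025764] [ 0.65190911 -0.24695359] 0.08449769246739007 0.2581321891507732
yaw 0.08478644247411198 o [ 0.54260401 -0.12564676] [ 0.54137551 -0.12681646]
plate yaw 0.10396986934602061 0.12026557941422804 mid [ 0.57357834 -0.10539028]
tcp in bed [-0.00476587  0.01794533]
[ 0.54097354 -0.11427472]
yaw 0.1067 tool delta [0.0046 0.006  0.0002] turn [-0.0008  0.002   0.0219] F [-0.41 -0.62 -5.43] M [-0.021 -0.053 -0.042] w 0.34 t 5.8667
```

Call:
jog_arm(turn=[[0,0,0.019],[0,0,0],[0,0,0],[0,0,0],[0,0,0],[0,0,0],[0,0,0],[0,0,0],[0,0,0],[0,0,0]], delta_pos=[[0.0046,0.001,0.005],[0,0,0.015],[0,0,0.022],[0,0,0.022],[0,0,0.014],[0,0,0.006],[0,0,0.003],[0,0,0.002],[0,0,0.001],[0,0,0]], gripper=[0.02,0.02,0.02,0.02,0.02,0.02,0.02,0.02,0.02,0.02])

```text
time: 6.7
tool_pos: [0.5423, -0.1099, 0.0492]
tcp_rot: [3.138, 0.135, 0.003]
wrist_force: [0.2, -0.5, -5.8]
width: 0.339
grip_force: 30.8
```

Call:
jog_arm(turn=[[0,0,0],[0,0,0],[0,0,0]], delta_pos=[[0,0,0.001],[0,0,0.001],[0,0,0]], gripper=[0.02,0.02,0.02])

```text
time: 6.95
tool_pos: [0.5416, -0.1098, 0.0467]
tcp_rot: [3.138, 0.135, 0.001]
wrist_force: [-0.2, 0.3, -5.2]
width: 0.337
grip_force: 30.7
```

Call:
jog_arm(turn=[[0,0,0],[0,0,0],[0,0,0],[0,0,0]], delta_pos=[[0,0,0.001],[0,0,0.001],[0,0,0.001],[0,0,0]], gripper=[0.02,0.02,0.02,0.02])

```text
time: 7.28
tool_pos: [0.541, -0.1096, 0.043]
tcp_rot: [-3.139, -0.135, 0.001]
wrist_force: [-0.5, 0.8, -6.5]
width: 0.343
grip_force: 30.7
```

Call:
jog_arm(turn=[[0,0,0],[0,0,0],[0,0,0]], delta_pos=[[0,0,0.0007],[0,0,0.0007],[0,0,0]], gripper=[0.02,0.02,0.02])

```text
time: 7.53
tool_pos: [0.5415, -0.1097, 0.042]
tcp_rot: [3.139, 0.135, 0.0]
wrist_force: [0.6, -0.3, -4.9]
width: 0.34
grip_force: 30.8
```

Call:
jog_arm(turn=[[0,0,0],[0,0,0],[0,0,0]], delta_pos=[[0,0,0.0005],[0,0,0.0005],[0,0,0]], gripper=[0.02,0.02,0.02])

```text
time: 7.78
tool_pos: [0.5422, -0.1099, 0.0419]
tcp_rot: [3.138, 0.135, 0.003]
wrist_force: [-2.3, 0.1, 1.2]
width: 0.343
grip_force: 31.4
```

Call:
jog_arm(turn=[[0,0,0],[0,0,0],[0,0,0],[0,0,0],[0,0,0],[0,0,0],[0,0,0]], delta_pos=[[0,0,-0.0005],[0.001,0,0],[0.002,0,0],[0.002,0,0],[0.002,0,0],[0.001,0,0],[0,0,0]], gripper=[0.02,0.02,0.02,0.02,0.02,0.02,0.02])

```text
time: 8.37
tool_pos: [0.5502, -0.1091, 0.0418]
tcp_rot: [3.138, 0.135, 0.002]
wrist_force: [-0.4, -0.5, 3.7]
width: 0.341
grip_force: 31.6
```

```bash
python3 - <<'E'
from h import *
plan(.541,-.11,.0418,.085)
im,c=shot('wrist','w3.png')
E
```

```text
yaw 0.0859 tool delta [-0.0093  0.0001  0.    ] turn [ 0.0004 -0.0013  0.0009] F [-0.39 -0.55  3.72] M [0.061 0.085 0.051] w 0.341 t 8.3667
```

View pics/w3.png

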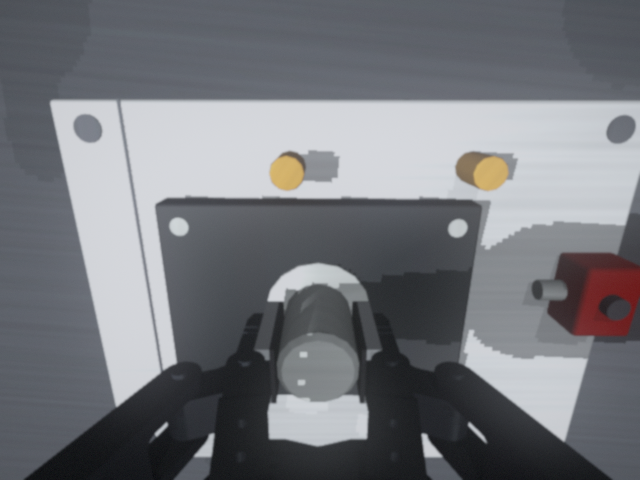

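The wrist view shows the plate flat and parallel to the bed edge, about 6 mm short of both dowels at (287,172) and (490,172), with the nose tip at (537,290).

Call:
jog_arm(turn=[[0,0,0],[0,0,0],[0,0,0]], delta_pos=[[0,0,-0.001],[0,0,0],[0,0,0]], gripper=[0.02,0.02,0.02])

```text
time: 8.67
tool_pos: [0.549, -0.1088, 0.0419]
tcp_rot: [-3.138, -0.135, 0.001]
wrist_force: [1.0, -0.3, -1.0]
width: 0.339
grip_force: 31.1
```

Call:
jog_arm(turn=[[0,0,0],[0,0,0],[0,0,0],[0,0,0]], delta_pos=[[0.001,0,0],[0.001,0,0],[0.001,0,0],[0,0,0]], gripper=[0.02,0.02,0.02,0.02])

```text
time: 9.0
tool_pos: [0.5521, -0.1086, 0.0419]
tcp_rot: [-3.138, -0.135, 0.001]
wrist_force: [0.4, 0.4, -4.1]
width: 0.342
grip_force: 30.9
```

Call:
jog_arm(turn=[[0,0,0],[0,0,0],[0,0,0]], delta_pos=[[0.0007,0,0],[0.0007,0,0],[0,0,0]], gripper=[0.02,0.02,0.02])

```text
time: 9.25
tool_pos: [0.5534, -0.1085, 0.042]
tcp_rot: [-3.138, -0.135, 0.001]
wrist_force: [0.7, 0.7, -4.7]
width: 0.339
grip_force: 30.8
```

Call:
jog_arm(turn=[[0,0,0],[0,0,0],[0,0,0]], delta_pos=[[0.0005,0,0],[0.0005,0,0],[0,0,0]], gripper=[0.02,0.02,0.02])

```text
time: 9.5
tool_pos: [0.5545, -0.1084, 0.0421]
tcp_rot: [-3.139, -0.135, 0.001]
wrist_force: [-0.8, 0.1, -5.3]
width: 0.337
grip_force: 30.8
```

Call:
jog_arm(turn=[[0,0,0],[0,0,0],[0,0,0]], delta_pos=[[0.0005,0,0],[0.0005,0,0],[0,0,0]], gripper=[0.02,0.02,0.02])

```text
time: 9.75
tool_pos: [0.5557, -0.1084, 0.0423]
tcp_rot: [-3.139, -0.135, 0.0]
wrist_force: [0.5, 0.2, -6.3]
width: 0.34
grip_force: 30.8
```

```bash
python3 - <<'E'
from h import *
plan(.541,-.11,.0418,.085)
E
```

```text
yaw 0.0859 tool delta [-0.0148  0.0003  0.0005] turn [-0.      0.0001  0.0009] F [ 0.46  0.19 -6.35] M [0.024 0.011 0.018] w 0.34 t 9.75
```

Call:
jog_arm(turn=[[0,0,0],[0,0,0],[0,0,0]], delta_pos=[[0.0005,0,0.0005],[0.0005,0,0],[0,0,0]], gripper=[0.02,0.02,0.02])

```text
time: 10.0
tool_pos: [0.5569, -0.1084, 0.042]
tcp_rot: [3.139, 0.135, 0.001]
wrist_force: [0.6, 0.8, -5.7]
width: 0.344
grip_force: 30.8
```

Call:
jog_arm(turn=[[0,0,0],[0,0,0],[0,0,0]], delta_pos=[[0.0005,0,0],[0.0003,0,0],[0,0,0]], gripper=[0.02,0.02,0.02])

```text
time: 10.25
tool_pos: [0.5572, -0.1083, 0.0419]
tcp_rot: [3.139, 0.135, -0.001]
wrist_force: [-2.5, -0.1, -4.8]
width: 0.339
grip_force: 30.9
```

```bash
python3 - <<'E'
from h import *
plan(.541,-.11,.0418,.085)
E
```

```text
yaw 0.0859 tool delta [-0.0163  0.0003  0.0001] turn [-0.      0.0006  0.0009] F [-2.46 -0.13 -4.81] M [0.027 0.149 0.004] w 0.339 t 10.25
```

Call:
jog_arm(turn=[[0,0,0],[0,0,0],[0,0,0]], delta_pos=[[0.0005,0,0.0003],[0,0,0],[0,0,0]], gripper=[0.02,0.02,0.02])

```text
time: 10.5
tool_pos: [0.5573, -0.1083, 0.0419]
tcp_rot: [-3.139, -0.135, 0.002]
wrist_force: [-5.3, -1.2, 1.7]
width: 0.341
grip_force: 31.4
```

```bash
python3 - <<'E'
from h import *
plan(.541,-.11,.0418,.085)
E
```

```text
yaw 0.0859 tool delta [-0.0164  0.0002  0.0001] turn [-0.0001  0.0013  0.0009] F [-5.31 -1.2   1.66] M [-0.043  0.77   0.012] w 0.341 t 10.5
```

Pressing about 5 N with almost no yaw moment. I'll ease off, estimate the nose gap, and slide along the dowels.

```bash
python3 - <<'E'
from h import *
st=read_state();st=dict(st);R=Ro.from_euler('ZX',[.0859,np.pi]);st['tcp_rot']=R.as_rotvec();st['tool_pos']=np.array([.5502,-.1091,.0418])
c=cam('wrist',st);y=np.array([-np.sin(.085),np.cos(.085)])
n=ray(c,536,290,.0285)[:2];print('nose gap',(st['tool_pos'][:2]-n)@y-.07,'dowel rel',[(ray(c,u,172,.038)[:2]-st['tool_pos'][:2])@y for u in(287,490)])
E
```

```text
nose gap 0.031810034828054654 dowel rel [np.float64(0.011551769948900439), np.float64(-0.06776266945088777)]
```

Call:
jog_arm(turn=[[0,0,0],[0,0,0],[0,0,0],[0,0,0],[0,0,0],[0,0,0]], delta_pos=[[-0.0003,0,-0.0004],[0,0.001,0],[0,0.001,0],[0,0.001,0],[0,0.001,0],[0,0,0]], gripper=[0.02,0.02,0.02,0.02,0.02,0.02])

```text
time: 11.0
tool_pos: [0.5577, -0.1123, 0.0418]
tcp_rot: [-3.139, -0.135, 0.001]
wrist_force: [-4.3, 0.1, -0.7]
width: 0.337
grip_force: 31.2
```

```bash
python3 - <<'E'
from h import *
plan(.541,-.11,.0418,.085)
E
```

```text
yaw 0.0859 tool delta [-0.0164 -0.0037  0.0001] turn [-0.0002  0.0008  0.0009] F [-4.34  0.08 -0.68] M [0.139 0.675 0.136] w 0.337 t 11.0
```

Call:
jog_arm(turn=[[0,0,0],[0,0,0],[0,0,0],[0,0,0],[0,0,0],[0,0,0],[0,0,0]], delta_pos=[[0,0.0015,0],[0,0.002,0],[0,0.002,0],[0,0.002,0],[0,0.0015,0],[0,0.001,0],[0,0,0]], gripper=[0.02,0.02,0.02,0.02,0.02,0.02,0.02])

```text
time: 11.58
tool_pos: [0.5585, -0.1224, 0.0419]
tcp_rot: [3.139, 0.135, -0.001]
wrist_force: [-5.5, 0.7, -0.1]
width: 0.34
grip_force: 31.2
```

```bash
python3 - <<'E'
from h import *
plan(.541,-.11,.0418,.085)
E
```

```text
yaw 0.0858 tool delta [-0.0164 -0.0139  0.0001] turn [0.     0.0007 0.0008] F [-5.45  0.72 -0.07] M [0.081 0.719 0.169] w 0.34 t 11.5833
```

Call:
jog_arm(turn=[[0,0,-0.004],[0,0,0],[0,0,0]], delta_pos=[[0,0,0],[0,0,0],[0,0,0]], gripper=[0.02,0.02,0.02])

```text
time: 11.83
tool_pos: [0.5585, -0.1224, 0.0419]
tcp_rot: [3.138, 0.141, -0.001]
wrist_force: [-5.6, 0.1, -0.1]
width: 0.344
grip_force: 31.2
```

```bash
python3 - <<'E'
from h import *
plan(.541,-.11,.0418,.085)
E
```

```text
yaw 0.0896 tool delta [-0.0163 -0.014   0.0001] turn [0.0001 0.0006 0.0046] F [-5.59  0.08 -0.14] M [ 0.073  0.813 -0.008] w 0.344 t 11.8333
```

Call:
jog_arm(turn=[[0,0,0],[0,0,0],[0,0,0],[0,0,0],[0,0,0],[0,0,0],[0,0,0]], delta_pos=[[-0.0002,0.001,0],[0,0.0015,0],[0,0.002,0],[0,0.002,0],[0,0.0015,0],[0,0.001,0],[0,0,0]], gripper=[0.02,0.02,0.02,0.02,0.02,0.02,0.02])

```text
time: 12.42
tool_pos: [0.5593, -0.1316, 0.0419]
tcp_rot: [3.138, 0.141, -0.001]
wrist_force: [-4.6, 0.1, -0.8]
width: 0.343
grip_force: 31.2
```

```bash
python3 - <<'E'
from h import *
plan(.541,-.11,.0418,.085)
im,c=shot('wrist','w4.png')
E
```

```text
yaw 0.0896 tool delta [-0.0163 -0.0232  0.0001] turn [0.0001 0.0004 0.0046] F [-4.58  0.07 -0.83] M [0.173 0.725 0.015] w 0.343 t 12.4167
```

View pics/w4.png

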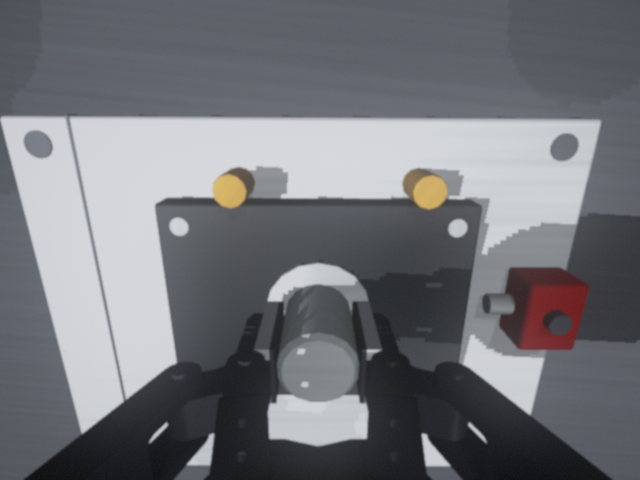

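The view shows the plate bearing on both dowels at (230,190) and (430,190), with the nose tip at (485,303) roughly 7–8 mm off the plate end. I'll slide on carefully.

Call:
jog_arm(turn=[[0,0,0],[0,0,0],[0,0,0],[0,0,0],[0,0,0],[0,0,0]], delta_pos=[[0,0.001,0],[0,0.001,0],[0,0.001,0],[0,0.001,0],[0,0.0007,0],[0,0,0]], gripper=[0.02,0.02,0.02,0.02,0.02,0.02])

```text
time: 12.97
tool_pos: [0.5597, -0.136, 0.0419]
tcp_rot: [-3.138, -0.141, 0.001]
wrist_force: [-4.3, 0.0, -1.4]
width: 0.341
grip_force: 31.2
```

Call:
jog_arm(turn=[[0,0,0],[0,0,0],[0,0,0]], delta_pos=[[0,0.0005,0],[0,0.0005,0],[0,0,0]], gripper=[0.02,0.02,0.02])

```text
time: 13.22
tool_pos: [0.5597, -0.1369, 0.0419]
tcp_rot: [-3.138, -0.141, 0.001]
wrist_force: [-5.4, 0.7, -0.7]
width: 0.342
grip_force: 31.2
```

Call:
jog_arm(turn=[[0,0,0],[0,0,0],[0,0,0]], delta_pos=[[0,0.0005,0],[0,0.0005,0],[0,0,0]], gripper=[0.02,0.02,0.02])

```text
time: 13.47
tool_pos: [0.5598, -0.1379, 0.0419]
tcp_rot: [-3.138, -0.141, 0.001]
wrist_force: [-4.0, -0.4, 0.5]
width: 0.337
grip_force: 31.2
```

```bash
python3 - <<'E'
from h import *
plan(.541,-.11,.0418,.085)
E
```

```text
yaw 0.0898 tool delta [-0.0163 -0.0295  0.0001] turn [-0.0002  0.0005  0.0048] F [-4.   -0.36  0.51] M [0.194 0.784 0.01 ] w 0.337 t 13.4667
```

Call:
jog_arm(turn=[[0,0,0],[0,0,0],[0,0,0]], delta_pos=[[0,0.0005,0],[0,0.0003,0],[0,0,0]], gripper=[0.02,0.02,0.02])

```text
time: 13.72
tool_pos: [0.5599, -0.1387, 0.0419]
tcp_rot: [-3.138, -0.141, 0.001]
wrist_force: [-5.4, 0.2, -0.0]
width: 0.341
grip_force: 31.2
```

Call:
jog_arm(turn=[[0,0,0],[0,0,0],[0,0,0]], delta_pos=[[0,0.0005,0],[0,0.0003,0],[0,0,0]], gripper=[0.02,0.02,0.02])

```text
time: 13.97
tool_pos: [0.5599, -0.1395, 0.0419]
tcp_rot: [-3.138, -0.141, 0.001]
wrist_force: [-5.5, 1.9, -0.6]
width: 0.343
grip_force: 31.2
```

Call:
jog_arm(turn=[[0,0,0],[0,0,0],[0,0,0]], delta_pos=[[0,0.0005,0],[0,0.0003,0],[0,0,0]], gripper=[0.02,0.02,0.02])

```text
time: 14.22
tool_pos: [0.56, -0.1403, 0.0419]
tcp_rot: [-3.138, -0.141, 0.001]
wrist_force: [-5.9, 1.7, -0.7]
width: 0.342
grip_force: 31.2
```

Call:
jog_arm(turn=[[0,0,0],[0,0,0],[0,0,0]], delta_pos=[[-0.0002,0.0005,0],[0,0.0003,0],[0,0,0]], gripper=[0.02,0.02,0.02])

```text
time: 14.47
tool_pos: [0.5601, -0.1412, 0.0419]
tcp_rot: [-3.138, -0.141, 0.0]
wrist_force: [-4.9, 0.9, -1.4]
width: 0.341
grip_force: 31.1
```

Call:
jog_arm(turn=[[0,0,0],[0,0,0],[0,0,0]], delta_pos=[[0,0.0005,0],[0,0.0003,0],[0,0,0]], gripper=[0.02,0.02,0.02])

```text
time: 14.72
tool_pos: [0.5602, -0.142, 0.0419]
tcp_rot: [3.138, 0.141, -0.0]
wrist_force: [-4.5, 0.9, -1.3]
width: 0.342
grip_force: 31.1
```

```bash
python3 - <<'E'
from h import *
plan(.541,-.11,.0418,.085)
E
```

```text
yaw 0.0898 tool delta [-0.0162 -0.0336  0.0001] turn [0.     0.0001 0.0048] F [-4.52  0.95 -1.33] M [ 0.2    0.646 -0.013] w 0.342 t 14.7167
```

Call:
jog_arm(turn=[[0,0,0],[0,0,0],[0,0,0]], delta_pos=[[0,0.0005,0],[0,0.0003,0],[0,0,0]], gripper=[0.02,0.02,0.02])

```text
time: 14.97
tool_pos: [0.5603, -0.1428, 0.0419]
tcp_rot: [3.138, 0.141, -0.0]
wrist_force: [-4.5, 0.8, -2.8]
width: 0.339
grip_force: 31.1
```

Call:
jog_arm(turn=[[0,0,0],[0,0,0],[0,0,0]], delta_pos=[[0,0.0005,0],[0,0.0003,0],[0,0,0]], gripper=[0.02,0.02,0.02])

```text
time: 15.22
tool_pos: [0.5603, -0.1428, 0.0419]
tcp_rot: [-3.137, -0.14, 0.0]
wrist_force: [-4.0, 2.8, -1.3]
width: 0.339
grip_force: 31.2
```

```bash
python3 - <<'E'
from h import *
plan(.541,-.11,.0418,.085)
E
```

```text
yaw 0.0895 tool delta [-0.0162 -0.0344  0.0001] turn [-0.0011  0.0002  0.0045] F [-3.99  2.81 -1.26] M [0.477 0.652 0.034] w 0.339 t 15.2167
```

The plate has stopped on the nose with Fx about -4 N, Fy about +2.8 N and Mz about 0, so it bears on all three. I'll press slightly more, hold, then release.

Call:
jog_arm(turn=[[0,0,0],[0,0,0],[0,0,0],[0,0,0],[0,0,0],[0,0,0],[0,0,0],[0,0,0]], delta_pos=[[0,0.0003,0],[0,0,0],[0,0,0],[0,0,0],[0,0,0],[0,0,0],[0,0,0],[0,0,0]], gripper=[0.02,0.02,0.02,0.02,0.02,0.02,0.02,0.02])

```text
time: 15.88
tool_pos: [0.5603, -0.1429, 0.0419]
tcp_rot: [-3.137, -0.141, 0.001]
wrist_force: [-5.8, 4.6, -2.0]
width: 0.338
grip_force: 31.2
```

```bash
python3 - <<'E'
from h import *
plan(.541,-.11,.0418,.085)
E
```

```text
yaw 0.0896 tool delta [-0.0162 -0.0345  0.0002] turn [-0.0014  0.0003  0.0046] F [-5.79  4.57 -2.03] M [ 0.609  0.619 -0.004] w 0.338 t 15.8833
```

Call:
jog_arm(turn=[[0,0,0],[0,0,0],[0,0,0],[0,0,0],[0,0,0],[0,0,0],[0,0,0],[0,0,0],[0,0,0]], delta_pos=[[0,0,0],[0,0,0],[0,0,0],[0,0,0],[0,0,0],[0,0,0],[0,0,0],[0,0,0],[0,0,0]], gripper=[0.02,0.02,0.03,0.033,0.036,0.04,0.045,0.05,0.05], grip_force=20)

```text
time: 16.63
tool_pos: [0.5609, -0.144, 0.0424]
tcp_rot: [3.138, 0.141, 0.002]
wrist_force: [0.3, -0.5, -0.4]
width: 0.581
grip_force: 0.0
```

```bash
python3 - <<'E'
from h import *
plan(.541,-.11,.0418,.085)
im,c=shot('wrist','w5.png')
E
```

```text
yaw 0.0897 tool delta [-0.0168 -0.0357  0.0005] turn [ 0.0005 -0.0011  0.0047] F [ 0.28 -0.53 -0.4 ] M [-0.004 -0.03   0.023] w 0.581 t 16.6333
```

View pics/w5.png

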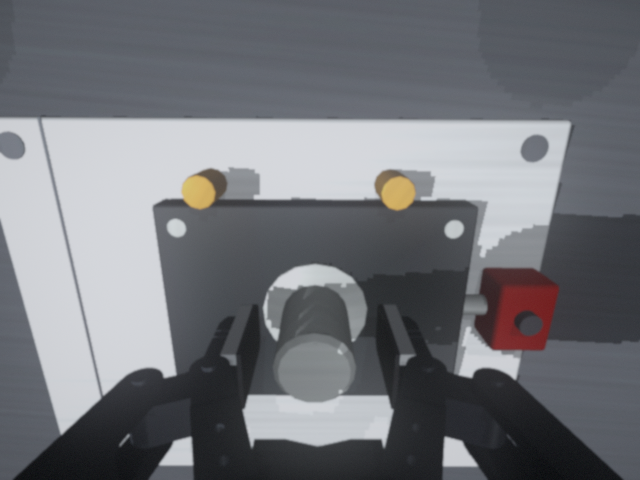

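The fingers are open and the wrist reads about 0 N. The plate lies at dowels (200,190) and (397,192), with the nose against its end at (465,303). Retreating straight up.

Call:
jog_arm(turn=[[0,0,0],[0,0,0],[0,0,0],[0,0,0],[0,0,0],[0,0,0],[0,0,0],[0,0,0],[0,0,0]], delta_pos=[[0,0,0],[0,0,-0.004],[0,0,-0.01],[0,0,-0.02],[0,0,-0.03],[0,0,-0.03],[0,0,-0.02],[0,0,-0.01],[0,0,0]], gripper=[0.07,0.07,0.07,0.07,0.07,0.07,0.07,0.07,0.07])

```text
time: 17.43
tool_pos: [0.5627, -0.1445, 0.1701]
tcp_rot: [3.136, 0.141, 0.01]
wrist_force: [0.8, -0.6, 0.5]
width: 0.818
grip_force: 0.0
```

```bash
python3 - <<'E'
from h import *
plan(.541,-.11,.0418,.085)
im,c=shot('wrist','w6.png')
cv2.imwrite('pics/w6c.png',cv2.resize(im[100:400,120:520,::-1],None,fx=2,fy=2,interpolation=2))
E
```

```text
yaw 0.0899 tool delta [-0.0193 -0.0366  0.1281] turn [ 0.0026 -0.0065  0.0049] F [ 0.83 -0.63  0.55] M [0.013 0.005 0.011] w 0.818 t 17.4333
```

View pics/w6c.png

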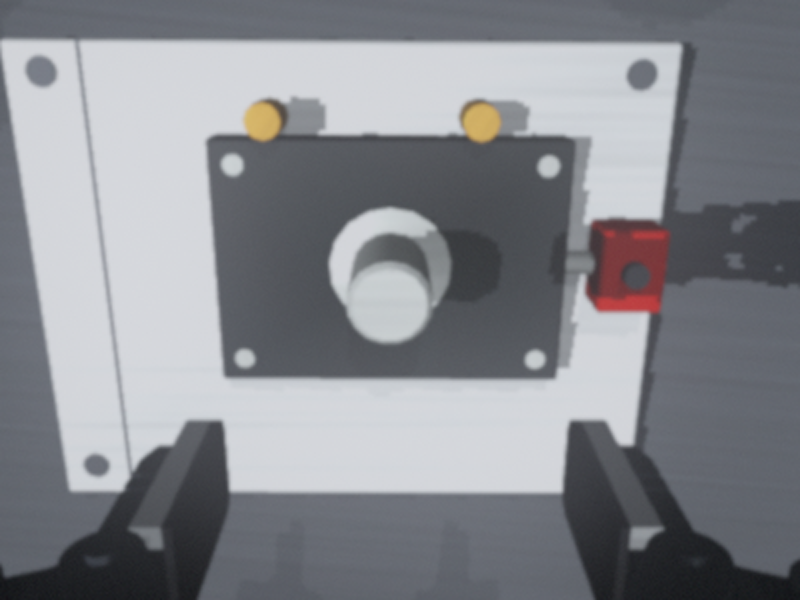

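The plate lies flat, with its long edge on both dowels at (263,135) and (481,135) and its end on the nose at (568,262). The gripper is clear of everything.

```bash
python3 -c "
from workcell import ticket
print(ticket.finish_job())"
```

```text
the job is handed in; nothing more can be done
None
```

The graphite plate was left flat on the bed, touching both dowels and the stop nose in the last close picture; at the sampled readings the wrist force stayed under about 8 N while pressing, the gripper is clear, and the job was handed in at about 17.5 s.

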